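# Hold the spark stand's guard open for inspection

## Robot

A 6-joint arm with a two-finger parallel gripper is mounted at the origin on the work surface. World frame = base frame: x ahead of the robot, y to its left, z up, the work surface at z = 0. Lengths are in m, angles in degrees, forces in N, time in s.
With the tool pointing down it reaches from about 0.225 to 0.875 m from the base axis. Payload 3.4 kg.
Tool frame: the origin (TCP) lies between the finger pads; the fingertips stand 8 mm ahead of it and the grasp point (between the pads) lies 11 mm behind it; z points along the fingers, y is the line along which they close (so a half turn about z gives the same grasp; the last joint's range is limited). The gripper opens to 85 mm and grips with 20 to 120 N. Pads are 22 mm wide; open, the fingers measure 114 mm over their backs; the gripper's body (76 mm by 85 mm) begins 54 mm behind the grasp point. The pads swing forward as they close: fully open they stand 13 mm farther back than shut.
Start: joints at [60.676, 15.808, 86.224, -0, 77.962, -6.933], TCP at [0.219, 0.532, 0.239] pointing down, gripper open.
Joint ranges: [-165.64, 165.64], [-43.16, 119.46], [12.63, 154.43], [-67.54, 247.53], [6.08, 155.33], [-154.97, 154.97]. Speed limits (degrees/s): [147.25, 147.25, 180, 180, 180, 180].

## Interface

Orientations are given as [roll, pitch, yaw] about the fixed x, y, z axes, in that order (R = Rz(yaw) Ry(pitch) Rx(roll)).
In Python, from bench import monitor, cams, r gives the robot as it stands.
- The arm moves only by the tool carry_out, never from a script. Its argument "deltas" is a list of rows, each a list of 6 numbers: the shift along the tool's x, y, z in cm, then the turn, a rotation vector about the tool's x, y, z in degrees. A call has 1 to 12 rows; each row is the pose to reach, as a shift and turn from the pose commanded when the call began, along the tool's axes at that moment; what a row does not reach only later rows make up. A row lasts 1/12 s, in which the tool goes at most 41.7 mm and 7.16 degrees, less where a joint would pass 70% of its speed; a pose out of reach is approached as far as the arm can. A call with a gripper value outside its range is refused whole. "hand" is the opening, from 0 (shut) to 1 (fully open), set as the call begins (left out, the last holds). The fingers move at their own pace and stop on an object; "grip_force" is the grip in N (left out, the last holds). Time passes only in rows, so rows that repeat a pose let the fingers close. It gives the time, the measured TCP pose, the force, the opening and the grip force at its end, in the units of the state.
- monitor.get_state(): the state, without advancing time (a new reading comes with each control period).
- cams.snapshot(name): name is "scene" or "top" or "wrist"; returns a dict with "img" (480x640x3 uint8, red, green, blue), "z_map" (480x640 float32, m along the optical axis (not along the pixel's ray), 0 where there is no reading), "fx", "fy", "cx", "cy" (pixels), "R" (3x3) and "t" (3): a world point X has camera coordinates R X + t. Camera axes: x right, y down, z forward; pixel columns grow to the right and rows downward; lengths in m; the calibration is good to about 2 mm. A picture is of the moment at which its call begins.
- r.close_job(): hands the job in; it is judged then, once.
The state is a dict: "t": time; "qpos": joint angles; "dq": joint speeds; "joint_torque": joint torques, N m; "tool_pos": TCP position; "ee_rot": TCP orientation; "ft_force": force on the tool from outside, world axes, zero at the start; "wrist_torque": the same for the moment, N m; "finger_gap": finger opening in m; "gripper_force": force on a finger pad.
Only numpy, scipy, OpenCV 4.12 (cv2) and the standard library are available. Lean on these libraries where they do the work, as an engineer would, in place of code of your own. Each camera call takes 0.05 s, during which the arm holds its last target. There are 200 camera calls.

## Task

Make the spark stand ready to inspect: with the guard still shut, press the yellow key fully down and let it come up again, then do the same with the blue key; never press the red key. Then lift the guard by its black handle bar and hold it open at 40 degrees from shut: it springs shut if let go, so finish while still holding it there, steady, with the gripper on the handle. Leave the metal samples and the mouse where they are.

Things in the scene. Friction and masses are not known exactly. Their poses are not given: they have to be found in the camera images.
- guard (a joint): Opening angle of the guard, rad: 0 = shut, lying flat; grows as its front edge swings up (limit 1.3). The guard is an aluminium plate 150 mm (front to hinge) x 170 x 10 mm with an amber window, on top of the stand. Weight and a spring pull it shut: about 3 to 5 N at its handle holds it up; let go, it falls.
- guard_hinge (a point): Centre of the guard's hinge line, at the guard's far edge, level with its underside (120 mm above the table). The hinge line is level, parallel to the handle bar.
- guard_bar: The guard's handle: a black round bar, 12 mm thick, 100 mm long, on a leg at each end. Origin: the bar's middle, 135 mm in front of the hinge line (robot side), 36 mm above the guard's upper face (166 mm above the table when shut); 30 mm free under the bar. Axes turn with the guard: y along the bar, x along the plate to the hinge, z square to the plate, up when shut. Opening turns it about +y.
- stand: The spark stand: a fixed blue and grey machine, 300 mm deep (x) x 220 mm wide (y). Origin on the table, 20 mm nearer the robot than the middle of its underside; x points away from the robot, to the hinge. Its top round the guard is 120 mm high; behind the hinge, 60 to 170 mm beyond the origin, a blue housing rises to 150 mm.
- console: The key console: a fixed grey box 120 mm (x) x 200 mm (y) x 50 mm high, origin at the centre of its underside; the three keys stand on it in a row along its y, 60 mm apart, in any order of colours, each in a white collar 48 mm across and 12 mm high.
- key_yellow (a joint): How far the yellow key is pressed, in m: 0 = up, 0.006 = fully down.
- key_yellow_top (a point): Centre of the top face of the yellow round push key, 72 mm above the table when up. Diameter 32 mm, travel 6 mm straight down, springs back up; it starts to give at about 1.5 N and is fully down at about 5 N.
- key_blue (a joint): How far the blue key is pressed, in m: 0 = up, 0.006 = fully down.
- key_blue_top (a point): Centre of the top face of the blue round push key, 72 mm above the table when up. Diameter 32 mm, travel 6 mm straight down, springs back up; it starts to give at about 1.5 N and is fully down at about 5 N.
- key_red (a joint): How far the red key is pressed, in m: 0 = up, 0.006 = fully down.
- key_red_top (a point): Centre of the top face of the red round push key, 72 mm above the table when up. Diameter 32 mm, travel 6 mm straight down, springs back up; it starts to give at about 1.5 N and is fully down at about 5 N.
- sample_a_center (a point): Centre of a loose metal sample disc, 40 mm across and 24 mm high, standing on the stand's rear housing. To be left alone.
- sample_b_center (a point): Centre of a loose metal sample disc, 40 mm across and 24 mm high, standing on the stand's rear housing. To be left alone.
- sample_c_center (a point): Centre of a loose metal sample disc, 40 mm across and 24 mm high, standing on the table beyond the console. To be left alone.
- mouse_center (a point): Centre of a loose black computer mouse, 95 x 56 x 32 mm, on the table beyond the console. To be left alone.

How it is judged:
By the outcome, as a careful person would: the job done as asked, in the order asked, and still so for the second after the job is handed in, while the arm keeps its last pose, push and grip.
It also fails if it takes over 58 s, if anything falls off the work surface, if the arm or the gripper's body presses on something with over 40 N, if the wrist force passes 120 N, or if a joint passes its speed limit or range.

## Working session

There is one attempt and no reset: what is moved stays moved. The work goes in short steps, Python scripts to look and compute and a tool call to move; the robot and the scene stay as the last step left them, time stands still between calls to the robot, and variables do not carry over. Pictures are saved under pics/ and viewed, at most 10 in all, crops included, and the job is handed in when it is done.

Besides the shell and the picture viewer there is one more tool, called after "Emit:" as name(argument=value, ...) on one line, values as JSON. carry_out: Moves the arm, as the interface text tells. Its arguments: {"type":"object","properties":{"deltas":{"type":"array"},"hand":{"type":"number"},"grip_force":{"type":"number"}},"required":["deltas"]}

```bash
mkdir -p pics; cat > h.py <<'E'
import numpy as np, cv2
from bench import monitor, cams, r
def snap(n,f=None):
    s=cams.snapshot(n)
    if f: cv2.imwrite('pics/'+f,s['img'][:,:,::-1])
    return s
def world(s):
    z=s['z_map'].astype(float); v,u=np.mgrid[:480,:640]
    P=np.stack([(u-s['cx'])/s['fx']*z,(v-s['cy'])/s['fy']*z,z],-1)
    return (P-np.array(s['t']))@np.array(s['R'])
E
python3 - <<'E'
from h import *
a=snap('top','top.png');b=snap('scene','scene.png')
np.savez('top.npz',**a);np.savez('scene.npz',**b)
st=monitor.get_state();print(st)
for s in(a,b):print((-np.array(s['R']).T@s['t']).round(3), s['fx'])
E
```

```text
{'t': 0.1, 'qpos': array([ 6.06766554e+01,  1.58454762e+01,  8.62875339e+01, -1.06647378e-03,
        7.79629006e+01, -6.93265183e+00]), 'dq': array([-0.0479075 , -0.12481658, -0.19438836,  0.01835327, -0.01435194,
       -0.05566558]), 'joint_torque': array([ 2.41819544e-04, -4.17697012e+01, -2.46405137e+01, -4.23161964e-04,
        5.73617508e-03, -2.86255056e-05]), 'tool_pos': array([0.21881372, 0.53124474, 0.23851451]), 'ee_rot': array([-1.79904665e+02, -1.05416285e-02,  1.57609522e+02]), 'ft_force': array([-0.3975258 ,  0.04899904,  0.07451309]), 'wrist_torque': array([-0.01864561,  0.01087383,  0.0342733 ]), 'gripper_force': 0.0, 'finger_gap': 0.0852489708475454}
[ 4.240e-01 -1.000e-03  1.028e+00] 500.5201368174396
[ 1.077 -0.429  0.783] 516.399535275751
```

View pics/top.png

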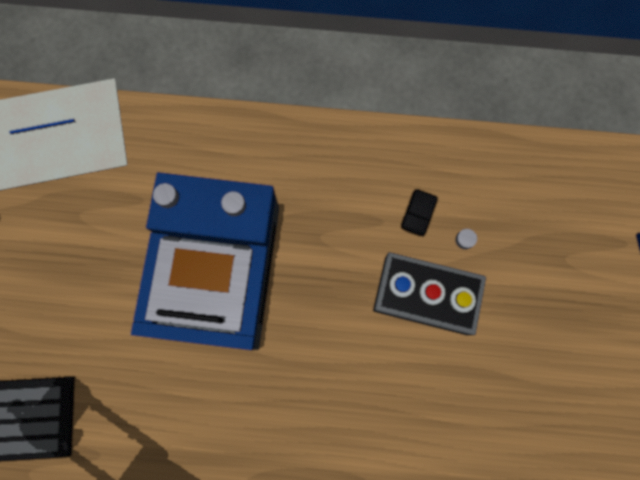

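View pics/scene.png

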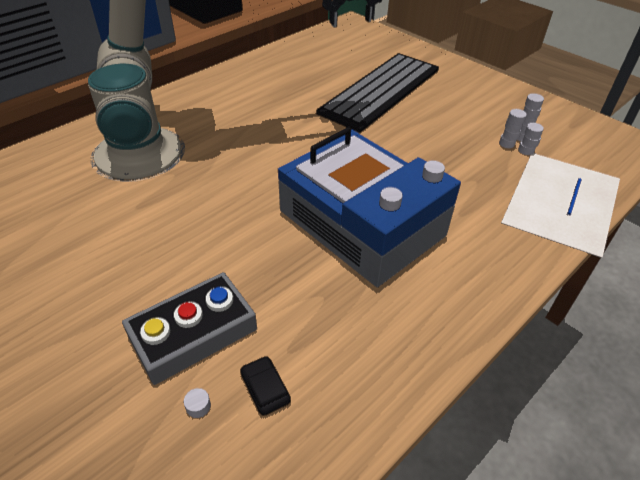

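The top view shows the keys blue (402,284), red (432,292) and yellow (463,299), with the handle bar running from (160,314) to (222,320). The scene view confirms the guard is shut.

```bash
python3 - <<'E'
from h import *
for n in('top','scene'):
    s=dict(np.load(n+'.npz'));W=world(s);h=cv2.cvtColor(s['img'],cv2.COLOR_RGB2HSV).astype(int);H,S,V=h[...,0],h[...,1],h[...,2]
    z=W[...,2]; base=(S>150)&(V>80)&(z>.06)&(z<.085)&(s['z_map']>0)&(W[...,1]<.05)
    for c,m in dict(blue=(H>95)&(H<130),red=(H<6)|(H>174),yellow=(H>20)&(H<35)).items():
        p=W[m&base];print(n,c,len(p),((p.min(0)+p.max(0))/2).round(4),np.ptp(p,0).round(3),np.median(p,0).round(4))
    m=(V<60)&(z>.152)&(z<.18)&(W[...,0]>.2)&(W[...,0]<.6)&(W[...,1]>0.05)&(s['z_map']>0)
    p=W[m];print('bar',len(p),p.min(0).round(3),p.max(0).round(3),p.mean(0).round(4))
    u,sv,vt=np.linalg.svd(p-p.mean(0),full_matrices=False);print(vt[0], np.ptp((p-p.mean(0))@vt[0]), np.percentile(p[:,2],[5,50,95]))
    m=(V>110)&(S<60)&(abs(z-.130)<.004)&(W[...,1]>.05)
    p=W[m][:,:2].astype(np.float32);print('guard',cv2.minAreaRect(p),np.median(W[m][:,2]))
E
```

```text
top blue 156 [ 0.5599 -0.1512  0.0711] [0.026 0.026 0.009] [ 0.5595 -0.151   0.0719]
top red 161 [ 0.55   -0.2102  0.0718] [0.026 0.027 0.007] [ 0.5501 -0.2101  0.0718]
top yellow 170 [ 0.5411 -0.2701  0.0718] [0.027 0.028 0.007] [ 0.5411 -0.2694  0.0719]
bar 335 [0.452 0.17  0.152] [0.463 0.277 0.176] [0.4576 0.222  0.1716]
[-0.02606465 -0.99939408 -0.0230674 ] 0.10723650741416302 [0.16840366 0.1719222  0.17439591]
guard ((0.5173823833465576, 0.22423666715621948), (0.17023217678070068, 0.15010878443717957), 88.31180572509766) 0.13072217795532576
scene blue 198 [ 0.5598 -0.1539  0.0701] [0.031 0.029 0.009] [ 0.5614 -0.1541  0.0711]
scene red 226 [ 0.5486 -0.2136  0.0691] [0.038 0.029 0.012] [ 0.554  -0.2139  0.0711]
scene yellow 248 [ 0.5422 -0.2722  0.0684] [0.031 0.029 0.011] [ 0.5447 -0.2727  0.071 ]
bar 262 [0.451 0.167 0.152] [0.467 0.279 0.175] [0.4604 0.2197 0.1673]
[-0.03343331 -0.99934815 -0.01361912] 0.11247204937268467 [0.15571688 0.16899025 0.17241554]
guard ((0.5158671140670776, 0.2222432792186737), (0.17184825241565704, 0.14978666603565216), 88.03024291992188) 0.12975163910462756
```

```bash
cat >> h.py <<'E'
from scipy.spatial.transform import Rotation as Ro
def pose():
    s=monitor.get_state();return np.array(s['tool_pos']),Ro.from_euler('xyz',s['ee_rot'],degrees=True)
def delta(p,rpy,p0=None,R0=None):
    if p0 is None:p0,R0=pose()
    R1=rpy if isinstance(rpy,Ro) else Ro.from_euler('xyz',rpy,degrees=True)
    return np.r_[R0.inv().apply(np.array(p)-p0)*100,(R0.inv()*R1).as_rotvec(degrees=True)].round(2)
E
python3 - <<'E'
from h import *
print(delta([.542,-.271,.24],[180,0,88.3],np.array([.219,.532,.239]),Ro.from_euler('xyz',[180,0,157.609],degrees=True)))
E
```

```text
[-60.45 -61.94  -0.1   -0.    -0.    69.31]
```

Emit:
carry_out(deltas=[[-60.45,-61.94,-0.1,0,0,69.3],[-60.45,-61.94,-0.1,0,0,69.3],[-60.45,-61.94,-0.1,0,0,69.3],[-60.45,-61.94,-0.1,0,0,69.3],[-60.45,-61.94,-0.1,0,0,69.3],[-60.45,-61.94,-0.1,0,0,69.3],[-60.45,-61.94,-0.1,0,0,69.3],[-60.45,-61.94,-0.1,0,0,69.3],[-60.45,-61.94,-0.1,0,0,69.3],[-60.45,-61.94,-0.1,0,0,69.3],[-60.45,-61.94,-0.1,0,0,69.3],[-60.45,-61.94,-0.1,0,0,69.3]], hand=0, grip_force=40)

```text
t: 1.1
tool_pos: [0.4056, 0.0658, 0.2398]
ee_rot: [180.0, -0.0, 88.3]
ft_force: [1.3, 0.3, -0.3]
finger_gap: -0.0003
gripper_force: 0.0
```

```bash
python3 -c "
from h import *
print(pose()[0],delta([.542,-.271,.24],[180,0,88.3]))"
```

```text
[0.40558677 0.06582778 0.2398341 ] [-3.326e+01  1.464e+01 -2.000e-02  1.000e-02 -2.000e-02 -1.000e-02]
```

Emit:
carry_out(deltas=[[-33.3,14.6,0,0,0,0],[-33.3,14.6,0,0,0,0],[-33.3,14.6,0,0,0,0],[-33.3,14.6,0,0,0,0],[-33.3,14.6,0,0,0,0],[-33.3,14.6,0,0,0,0],[-33.3,14.6,0,0,0,0],[-33.3,14.6,0,0,0,0],[-33.3,14.6,0,0,0,0],[-33.3,14.6,0,0,0,0],[-33.3,14.6,4,0,0,0],[-33.3,14.6,8,0,0,0]])

```text
t: 2.1
tool_pos: [0.5434, -0.2709, 0.1609]
ee_rot: [179.7, 0.2, 88.2]
ft_force: [0.1, -0.1, -0.4]
finger_gap: -0.0002
gripper_force: 0.0
```

```bash
python3 -c "
from h import *
snap('wrist','w1.png')
print(pose()[0],delta([.542,-.271,.095],[180,0,88.3]))"
```

```text
[ 0.5370367  -0.26660224  0.15048642] [-0.47  0.58  5.54 -0.71 -0.45 -0.04]
```

View pics/w1.png

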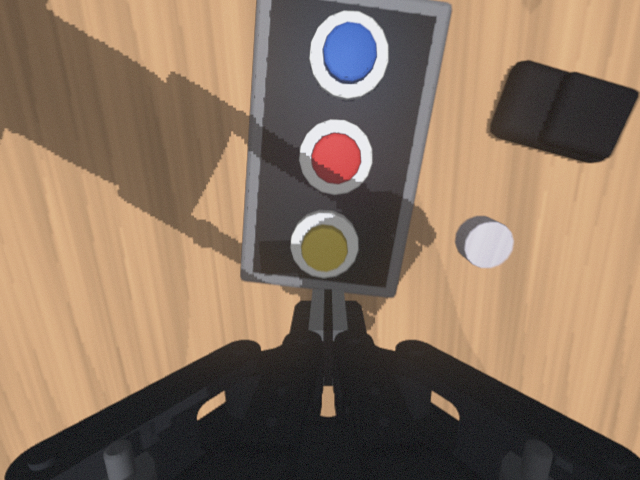

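The wrist view shows the shut fingers at (328,300), lined up with the yellow key at (324,247). The arm was still settling when I read the pose, so I'll let it settle first.

Emit:
carry_out(deltas=[[0,0,0,0,0,0],[0,0,0,0,0,0],[0,0,0,0,0,0],[0,0,0,0,0,0]])

```text
t: 2.48
tool_pos: [0.5433, -0.2701, 0.1627]
ee_rot: [179.7, 0.2, 88.3]
ft_force: [0.3, -1.1, -0.3]
finger_gap: -0.0
gripper_force: 0.0
```

```bash
python3 -c "
from h import *
s=snap('wrist');W=world(s);h=cv2.cvtColor(s['img'],cv2.COLOR_RGB2HSV)
for n,a,b in(('y',20,35),('b',100,130)):
    p=W[(h[...,0]>a)&(h[...,0]<b)&(h[...,1]>150)&(abs(W[...,2]-.072)<.004)];print(n,len(p),((p.min(0)+p.max(0))/2).round(4),p.mean(0).round(4),np.ptp(p,0).round(3))
print(pose()[0],delta([.542,-.271,.085],[180,0,88.3]))"
```

```text
Traceback (most recent call last):
ValueError: zero-size array to reduction operation minimum which has no identity
```

```bash
python3 -c "
from h import *
def show(): 
    s=monitor.get_state();print(s['t'],s['tool_pos'],s['ee_rot'],s['dq'].round(2),s['qpos'].round(2))
show();s=snap('wrist');show();W=world(s)
print(W[247,324],W[60,350],W[240,490],s['img'][247,324]);show()
s=snap('top');show()
"
```

```text
2.5333 [ 0.54311561 -0.26994527  0.16251261] [1.79760347e+02 1.39667892e-01 8.83294007e+01] [-0.    0.11  0.71 -0.02 -0.24  0.  ] [-3.300e+01  2.122e+01  8.940e+01  1.000e-02  6.911e+01 -3.133e+01]
2.5833 [ 0.54286819 -0.26980961  0.16212435] [1.79795771e+02 1.17345090e-01 8.83298755e+01] [-0.04  0.3   0.79 -0.   -0.1  -0.02] [-3.300e+01  2.124e+01  8.943e+01  1.000e-02  6.910e+01 -3.134e+01]
[ 0.54159198 -0.26762485  0.07259116] [ 0.56015239 -0.15610879  0.07232732] [ 0.67400867 -0.28093382  0.024262  ] [138 122  66]
2.5833 [ 0.54286819 -0.26980961  0.16212435] [1.79795771e+02 1.17345090e-01 8.83298755e+01] [-0.04  0.3   0.79 -0.   -0.1  -0.02] [-3.300e+01  2.124e+01  8.943e+01  1.000e-02  6.910e+01 -3.134e+01]
2.6333 [ 0.54259926 -0.26970049  0.16173528] [1.79832670e+02 9.51800145e-02 8.83246388e+01] [-0.11  0.36  0.7  -0.05 -0.15 -0.09] [-3.301e+01  2.125e+01  8.947e+01  1.000e-02  6.909e+01 -3.134e+01]
```

Emit:
carry_out(deltas=[[-0.1,0,1.5,0,0,0],[-0.1,0,3,0,0,0],[-0.1,0,4.5,0,0,0],[-0.1,0,5.5,0,0,0],[-0.1,0,6.3,0,0,0],[-0.1,0,6.8,0,0,0],[-0.1,0,7.0,0,0,0],[-0.1,0,7.0,0,0,0],[-0.1,0,7.0,0,0,0],[-0.1,0,7.0,0,0,0],[-0.1,0,7.0,0,0,0],[-0.1,0,7.0,0,0,0]])

```text
t: 3.63
tool_pos: [0.542, -0.2705, 0.0903]
ee_rot: [180.0, 0.0, 88.3]
ft_force: [-0.6, 0.3, -0.7]
finger_gap: -0.0001
gripper_force: 0.0
```

```bash
python3 -c "
from h import *
print(monitor.get_state()['ft_force'],pose()[0],delta([.542,-.271,.074],[180,0,88.3]))"
```

```text
[-0.55298149  0.34801967 -0.72117876] [ 0.54197834 -0.27050471  0.09034887] [-0.05  0.    1.63  0.05  0.02  0.01]
```

Emit:
carry_out(deltas=[[0,0,0.5,0,0,0],[0,0,0.9,0,0,0],[0,0,1.2,0,0,0],[0,0,1.4,0,0,0],[0,0,1.6,0,0,0],[0,0,1.7,0,0,0],[0,0,1.7,0,0,0],[0,0,1.7,0,0,0],[0,0,1.7,0,0,0]])

```text
t: 4.38
tool_pos: [0.5417, -0.2704, 0.074]
ee_rot: [180.0, 0.0, 88.3]
ft_force: [-0.9, 1.1, 8.2]
finger_gap: -0.0003
gripper_force: 4.2
```

Emit:
carry_out(deltas=[[0,0,0.1,0,0,0],[0,0,0.1,0,0,0],[0,0,0.1,0,0,0],[0,0,0.1,0,0,0]])

```text
t: 4.72
tool_pos: [0.5418, -0.2704, 0.0739]
ee_rot: [179.9, 0.0, 88.3]
ft_force: [-3.3, 1.9, 12.9]
finger_gap: -0.0002
gripper_force: 6.6
```

Emit:
carry_out(deltas=[[0,0,-0.5,0,0,0],[0,0,-1.5,0,0,0],[0,0,-3,0,0,0],[0,0,-4.5,0,0,0],[2,0.2,-5.2,0,0,0],[5,0.6,-5.5,0,0,0],[8,1.0,-5.5,0,0,0],[10,1.3,-5.5,0,0,0],[11.3,1.4,-5.5,0,0,0],[11.9,1.45,-5.5,0,0,0],[11.9,1.45,-5.5,0,0,0],[11.9,1.45,-5.5,0,0,0]])

```text
t: 5.72
tool_pos: [0.5597, -0.1525, 0.1268]
ee_rot: [-180.0, 0.0, 88.3]
ft_force: [0.9, 0.2, -0.1]
finger_gap: 0.0
gripper_force: 0.0
```

Emit:
carry_out(deltas=[[0,0,0,0,0,0],[0,0,0,0,0,0],[0,0,1,0,0,0],[0,0,2,0,0,0],[0,0,3,0,0,0],[0,0,3.5,0,0,0],[0,0,3.8,0,0,0],[0,0,3.8,0,0,0],[0,0,3.8,0,0,0]])

```text
t: 6.47
tool_pos: [0.5597, -0.1518, 0.0886]
ee_rot: [-180.0, -0.0, 88.3]
ft_force: [0.0, 0.4, -0.1]
finger_gap: -0.0
gripper_force: 0.0
```

```bash
python3 -c "
from h import *
s=snap('top','t2.png');cv2.imwrite('pics/t2c.png',cv2.resize(s['img'][230:350,350:510,::-1],None,fx=4,fy=4))
print(monitor.get_state()['ft_force'],pose()[0],delta([.56,-.1525,.073],[180,0,88.3]))"
```

```text
[ 0.16167796 -0.0214805   0.18206979] [ 0.55997019 -0.15189311  0.08896592] [-0.06  0.    1.6   0.02  0.    0.02]
```

Emit:
carry_out(deltas=[[0,0,0.5,0,0,0],[0,0,0.9,0,0,0],[0,0,1.2,0,0,0],[0,0,1.4,0,0,0],[0,0,1.6,0,0,0],[0,0,1.65,0,0,0],[0,0,1.65,0,0,0],[0,0,1.65,0,0,0],[0,0,1.65,0,0,0]])

```text
t: 7.27
tool_pos: [0.5601, -0.1519, 0.074]
ee_rot: [179.9, 0.0, 88.3]
ft_force: [-2.3, 1.2, 11.0]
finger_gap: -0.0
gripper_force: 5.1
```

Emit:
carry_out(deltas=[[0,0,-0.5,0,0,0],[0,0,-1.5,0,0,0],[0,0,-3.5,0,0,0],[0,0,-6.5,0,0,0],[0,0,-10,0,0,0],[0,0,-13.5,0,0,0],[0,0,-16,0,0,0],[0,0,-17.5,0,0,0],[0,0,-18,0,0,0],[0,0,-18,0,0,0],[0,0,-18,0,0,0],[0,0,-18,0,0,0]])

```text
t: 8.27
tool_pos: [0.5587, -0.1515, 0.2505]
ee_rot: [-179.8, -0.1, 88.3]
ft_force: [-0.3, -0.5, -0.4]
finger_gap: -0.0003
gripper_force: 0.0
```

```bash
cat >> h.py <<'E'
ys=np.array([.0297,.9996,0]); R0g=Ro.from_euler('xyz',[180,0,88.3],degrees=True)
def Rt(a): return Ro.from_rotvec(ys*np.radians(a))*R0g
E
python3 -c "
from h import *
R=Rt(-15);z=R.apply([0,0,1]);g=np.array([.4575,.2235,.166])+.011*z
print(z,g,delta(g-.1*z,R),pose()[0])"
```

```text
[ 0.25871527 -0.00768692 -0.96592304] [0.46034587 0.22341544 0.15537485] [ 37.18 -13.53  -0.05 -15.2   -0.08  -0.  ] [ 0.55871873 -0.15146694  0.25051025]
```

Emit:
carry_out(deltas=[[1.5,-0.5,0,-1,0,0],[4.5,-1.7,0,-2.5,0,0],[8.5,-3,0,-4.5,0,0],[12.5,-4.5,0,-6,0,0],[16.5,-6,0,-7.5,0,0],[20.5,-7.5,0,-9,0,0],[24.5,-9,0,-10.5,0,0],[28.5,-10.4,0,-12,0,0],[32,-11.7,0,-13.5,0,0],[35,-12.7,0,-14.5,0,0],[36.7,-13.3,0,-15,0,0],[37.2,-13.5,0,-15,0,0]], hand=0.6)

```text
t: 9.27
tool_pos: [0.4332, 0.2263, 0.2507]
ee_rot: [165.2, 0.0, 88.6]
ft_force: [0.1, -0.6, -0.8]
finger_gap: 0.0512
gripper_force: 0.0
```

Emit:
carry_out(deltas=[[0,0,0,0,0,0],[0,0,0,0,0,0],[0,0,0,0,0,0],[0,0,0,0,0,0],[0,0,0,0,0,0],[0,0,0,0,0,0]])

```text
t: 9.77
tool_pos: [0.4362, 0.2231, 0.2523]
ee_rot: [165.0, 0.0, 88.2]
ft_force: [-0.9, -0.0, 0.2]
finger_gap: 0.0513
gripper_force: 0.0
```

```bash
python3 -c "
from h import *
R=Rt(-15);z=R.apply([0,0,1]);g=np.array([.4575,.2235,.166])+.011*z
s=snap('wrist','w3.png');W=world(s)
m=(s['img'].max(2)<60)&(W[...,2]>.155)&(W[...,2]<.18)&(abs(W[...,0]-.458)<.03)&(abs(W[...,1]-.223)<.07);p=W[m];print(len(p),p.min(0),p.max(0),p.mean(0))
print(delta(g,R),pose()[0])
s=snap('scene');w=world(s);m=(s['img'].min(2)>110)&(abs(w[...,2]-.13)<.01)&(w[...,1]>.05);print('guard z',np.median(w[m][:,2]))"
```

```text
418 [0.45075883 0.1719963  0.15517265] [0.46241977 0.2352838  0.1731179 ] [0.45514856 0.20384009 0.16959729]
[ 0.09 -0.18 10.   -0.    0.02 -0.08] [0.43615743 0.22323831 0.25237864]
guard z 0.12983931132890147
```

View pics/w3.png

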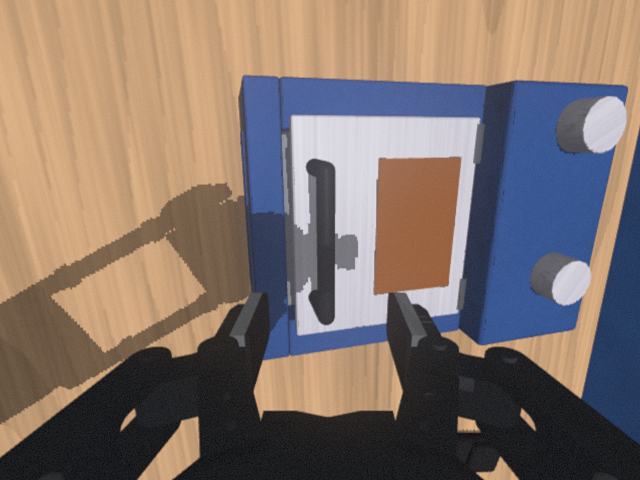

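The wrist view shows the bar from (320,165) to (325,320). It sits centred between the fingers at (240,330) and (410,330), and the guard is still shut, so I'll advance and grip.

Emit:
carry_out(deltas=[[0.1,-0.2,1,0,0,0],[0.1,-0.2,2.5,0,0,0],[0.1,-0.2,4.5,0,0,0],[0.1,-0.2,6.5,0,0,0],[0.1,-0.2,8.2,0,0,0],[0.1,-0.2,9.2,0,0,0],[0.1,-0.2,9.8,0,0,0],[0.1,-0.2,10,0,0,0],[0.1,-0.2,10,0,0,0],[0.1,-0.2,10,0,0,0],[0.1,-0.2,10,0,0,0],[0.1,-0.2,10,0,0,0]])

```text
t: 10.87
tool_pos: [0.4601, 0.2245, 0.1561]
ee_rot: [164.9, -0.0, 88.3]
ft_force: [-0.1, -0.2, -0.4]
finger_gap: 0.0516
gripper_force: 0.0
```

Emit:
carry_out(deltas=[[0,0,0,0,0,0],[0,0,0,0,0,0],[0,0,0,0,0,0],[0,0,0,0,0,0],[0,0,0,0,0,0],[0,0,0,0,0,0],[0,0,0,0,0,0],[0,0,0,0,0,0],[0,0,0,0,0,0],[0,0,0,0,0,0]], hand=0, grip_force=60)

```text
t: 11.7
tool_pos: [0.4605, 0.2244, 0.1558]
ee_rot: [164.9, -0.0, 88.3]
ft_force: [3.0, -2.2, 3.1]
finger_gap: 0.0098
gripper_force: 58.5
```

```bash
python3 -c "
from h import *
p,R=pose();s=monitor.get_state();print(p,s['ee_rot'],s['ft_force'],s['wrist_torque'])
z=R.apply([0,0,1]);b=p-.011*z;print('bar est',b)
h=np.array([.592,.2195,.12])
for t in range(4,41,4):
    Q=Ro.from_rotvec(ys*np.radians(t));print(t,delta(h+Q.apply(p-h),Q*R,p,R))"
```

```text
[0.46052345 0.22435219 0.15576652] [ 1.64898859e+02 -1.78078042e-02  8.83213046e+01] [ 3.00842372 -2.16840755  3.08041158] [-0.17903393 -0.43672925 -0.05485749]
bar est [0.45765882 0.22443284 0.16638667]
4 [ 0.    0.51 -0.8   4.    0.    0.  ]
8 [ 0.    1.07 -1.57  8.    0.    0.  ]
12 [ 0.    1.69 -2.3  12.    0.    0.  ]
16 [ 0.00e+00  2.35e+00 -2.98e+00  1.60e+01  0.00e+00  1.00e-02]
20 [ 0.00e+00  3.06e+00 -3.61e+00  2.00e+01  1.00e-02  1.00e-02]
24 [ 0.00e+00  3.82e+00 -4.19e+00  2.40e+01  1.00e-02  1.00e-02]
28 [ 0.00e+00  4.61e+00 -4.72e+00  2.80e+01  1.00e-02  1.00e-02]
32 [ 0.00e+00  5.43e+00 -5.19e+00  3.20e+01  1.00e-02  1.00e-02]
36 [ 0.00e+00  6.29e+00 -5.60e+00  3.60e+01  1.00e-02  1.00e-02]
40 [ 0.00e+00  7.18e+00 -5.96e+00  4.00e+01  1.00e-02  2.00e-02]
```

Emit:
carry_out(deltas=[[0,0.12,-0.2,1,0,0],[0,0.25,-0.4,2,0,0],[0,0.51,-0.8,4,0,0],[0,0.79,-1.19,6,0,0],[0,1.07,-1.57,8,0,0],[0,1.37,-1.94,10,0,0],[0,1.69,-2.3,12,0,0],[0,1.69,-2.3,12,0,0],[0,1.69,-2.3,12,0,0],[0,1.69,-2.3,12,0,0]])

```text
t: 12.53
tool_pos: [0.4696, 0.224, 0.1806]
ee_rot: [177.0, 0.0, 88.3]
ft_force: [3.7, 1.9, -6.5]
finger_gap: 0.01
gripper_force: 59.6
```

```bash
python3 -c "
from h import *
p,R=pose();s=monitor.get_state();print(p,s['ee_rot'],s['ft_force'],s['wrist_torque'])
z=R.apply([0,0,1]);b=p-.011*z;print('bar est',b,'ang',np.degrees(np.arctan2(b[2]-.12,(.592-b[0])))-np.degrees(np.arctan2(.046,.135)))
h=np.array([.592,.2195,.12])
for t in range(4,29,4):
    Q=Ro.from_rotvec(ys*np.radians(t));print(t,delta(h+Q.apply(p-h),Q*R,p,R))"
```

```text
[0.46956133 0.22402618 0.18061934] [1.77025837e+02 3.78931957e-04 8.83100774e+01] [ 3.71105763  1.85592864 -6.53958583] [ 0.08156749 -0.53372205 -0.03999235]
bar est [0.46899084 0.22404308 0.19160452] ang 11.38792453961544
4 [-0.    0.5  -0.82  4.    0.    0.  ]
8 [-0.    1.05 -1.59  8.    0.    0.  ]
12 [-0.    1.65 -2.33 12.    0.    0.  ]
16 [-0.    2.31 -3.03 16.    0.    0.  ]
20 [-0.    3.01 -3.67 20.    0.    0.  ]
24 [-0.00e+00  3.75e+00 -4.27e+00  2.40e+01  1.00e-02  0.00e+00]
28 [-0.00e+00  4.54e+00 -4.81e+00  2.80e+01  1.00e-02  0.00e+00]
```

Emit:
carry_out(deltas=[[0,0.25,-0.41,2,0,0],[0,0.77,-1.2,6,0,0],[0,1.35,-1.96,10,0,0],[0,1.97,-2.68,14,0,0],[0,2.66,-3.35,18,0,0],[0,3.38,-3.97,22,0,0],[0,3.95,-4.41,25,0,0],[0,4.34,-4.68,27,0,0],[0,4.54,-4.81,28,0,0],[0,4.54,-4.81,28,0,0],[0,4.54,-4.81,28,0,0],[0,4.54,-4.81,28,0,0]])

```text
t: 13.53
tool_pos: [0.5124, 0.2227, 0.2317]
ee_rot: [-155.1, 0.0, 88.3]
ft_force: [-0.5, 0.5, -6.8]
finger_gap: 0.0098
gripper_force: 61.0
```

Emit:
carry_out(deltas=[[0,0,0,0,0,0],[0,0,0,0,0,0],[0,0,0,0,0,0],[0,0,0,0,0,0],[0,0,0,0,0,0],[0,0,0,0,0,0]])

```text
t: 14.03
tool_pos: [0.5131, 0.2227, 0.2321]
ee_rot: [-155.0, -0.0, 88.3]
ft_force: [-0.1, -0.6, -7.5]
finger_gap: 0.0099
gripper_force: 60.9
```

```bash
python3 -c "
from h import *
p,R=pose();s=monitor.get_state();print(p,s['ee_rot'],s['ft_force'],s['wrist_torque'])
z=R.apply([0,0,1]);b=p-.011*z;print('bar est',b,'ang',np.degrees(np.arctan2(b[2]-.12,(.592-b[0])))-np.degrees(np.arctan2(.046,.135)))
xs=np.array([.9996,-.0297,0])
for n in('scene','top'):
    s=snap(n,n+'4.png');np.savez(n+'4.npz',**s);W=world(s);h=cv2.cvtColor(s['img'],cv2.COLOR_RGB2HSV).astype(int)
    m=(h[...,0]>6)&(h[...,0]<18)&(h[...,1]>170)&(W[...,2]>.135)&(W[...,1]>.1)&(W[...,0]>.4)&(W[...,0]<.65)
    w=(h[...,1]<50)&(h[...,2]>90)&(W[...,2]>.126)&(W[...,1]>.14)&(W[...,1]<.31)&(W[...,0]>.44)&(W[...,0]<.6)
    for k,q in(('amber',m),('plate',w)):
        P=W[q]
        if len(P)<50: print(n,k,len(P));continue
        for _ in range(4):
            c=np.median(P,0) if 0 else P.mean(0);v=np.linalg.svd(P-c,full_matrices=False)[2][2];d=abs((P-c)@v);P=P[d<max(.002,np.percentile(d,70))]
        v*=np.sign(v[2]);print(n,k,len(P),v.round(3),'angle',np.degrees(np.arctan2(v[:2]@-xs[:2],v[2])).round(2),np.degrees(np.arctan2(v[:2]@xs[:2],v[2])).round(2))
"
```

```text
[0.51308478 0.22273128 0.23211535] [-1.55032639e+02 -8.62898916e-03  8.83053611e+01] [-0.11965171 -0.57106336 -7.4962982 ] [ 0.00324584 -0.7089526  -0.00645264]
bar est [0.51772582 0.22259247 0.24208738] ang 39.86889770390184
scene amber 1196 [ 0.63  -0.017  0.776] angle -39.1 39.1
scene plate 1223 [ 0.652 -0.024  0.758] angle -40.73 40.73
top amber 831 [ 0.637 -0.018  0.771] angle -39.56 39.56
top plate 2422 [ 0.627 -0.764  0.152] angle -76.8 76.8
```

View pics/scene4.png

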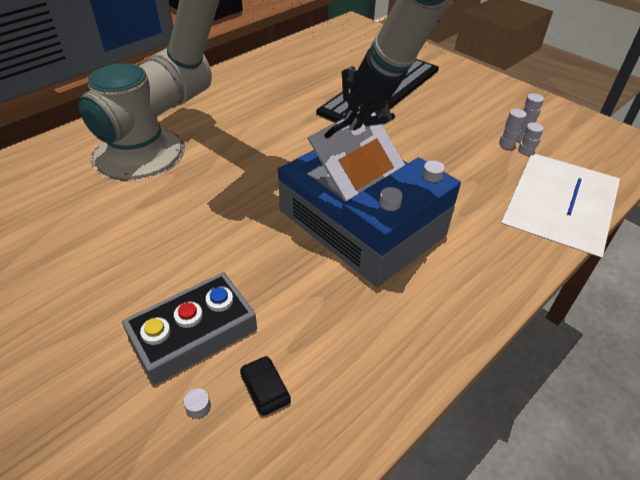

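The scene view shows the guard held open by the gripper near (350,130), and the three samples and the mouse unmoved. The angle comes out as 39.9° from the arm's pose, 39.1–39.6° from the window and about 40.7° from the scene-view plate fit, and the arm is steady. Handing in.

```bash
python3 -c "
from h import *
s=monitor.get_state();print(s['dq'].round(2),s['t'])
print(r.close_job())"
```

```text
[ 0.08 -0.06 -0.05 -0.03  0.07 -0.01] 14.1333
the job is handed in; nothing more can be done
None
```

Handed in at 14.1 s: the yellow key then the blue key were each pressed fully down and released with the guard shut, the red key was not touched, and the gripper is holding the guard's handle steady at about 40° (measurements 39.1–40.7°).

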